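Unlock and open the tool box on the craft table

ROBOT

A 6-joint arm with a two-finger parallel gripper is mounted at the origin on the work surface. World frame = base frame: x ahead of the robot, y to its left, z up, the work surface at z = 0. Lengths are in m, angles in rad, forces in N, time in s.
With the tool pointing down it reaches from about 0.3 to 0.775 m from the base axis. Payload 14.6 kg.
Tool frame: the origin (TCP) lies on the centre line of the jaws, within the pads' length; the fingertips stand 17 mm ahead of it and the grasp point (between the pads) lies 2 mm behind it; z points along the fingers, y is the line along which they close (so a half turn about z gives the same grasp; the last joint's range is limited). The gripper opens to 94 mm and grips with 3 to 60 N. Pads are 16 mm wide; open, the fingers measure 119 mm over their backs; the gripper's body (75 mm by 177 mm) begins 78 mm behind the grasp point.
Start: joints at [1.171, 0.3, 1.521, -0, 1.321, -0.067], TCP at [0.18, 0.52, 0.222] pointing down, gripper open.
Joint ranges: [-3.03, 3.03], [-0.79, 2.21], [0.23, 2.52], [-1.04, 4.18], [0, 3.07], [-2.55, 2.55]. Speed limits (rad/s): [2.22, 2.22, 2.57, 3.14, 3.14, 3.14].

INTERFACE

Orientations are given as a rotation vector (axis times angle).
In Python, from station import * gives the robot as it stands.
- The arm moves only by the tool apply_moves, never from a script. Its argument "deltas" is one flat list of numbers, 7 for each row, row after row: the turn, a rotation vector about the world's x, y, z in rad, then the shift along the world's x, y, z in cm, then the opening, from 0 (shut) to 1 (fully open). In form: [wx, wy, wz, dx, dy, dz, claw, wx, wy, wz, dx, dy, dz, claw, ...]. A call has exactly 8 rows; each row is the pose to reach, as a shift and turn from the pose commanded when the call began; what a row does not reach only later rows make up. A row lasts 1/10 s, in which the tool goes at most 50 mm and 8.59 degrees, less where a joint would pass 70% of its speed; a pose out of reach is approached as far as the arm can. A call with a gripper value outside its range is refused whole. The fingers move at their own pace and stop on an object; the grip force is fixed at half the most. Time passes only in rows, so rows that repeat a pose let the fingers close, or fill a call up. It gives the time, the measured TCP pose, the force, the opening and the grip force at its end, in the units of the state.
- read_state(): the state, without advancing time (a new reading comes with each control period).
- capture(name): name is "scene" or "top"; returns a dict with "frame" (480x640x3 uint8, blue, green, red), "z_map" (480x640 float32, m along the optical axis (not along the pixel's ray), 0 where there is no reading), "fx", "fy", "cx", "cy" (pixels), "rvec" (rotation vector, rad) and "tvec" (3), from world to camera coordinates, as OpenCV has them. Camera axes: x right, y down, z forward; pixel columns grow to the right and rows downward; lengths in m; the calibration is good to about 2 mm. A picture is of the moment at which its call begins.
- job_done(): hands the job in; it is judged then, once.
The state is a dict: "time": time; "joint_pos": joint angles; "joint_velocities": joint speeds; "effort": joint torques, N m; "eef_pos": TCP position; "tcp_rot": TCP orientation; "force": force on the tool from outside, world axes, zero at the start; "torque": the same for the moment, N m; "grip_width": finger opening in m; "grasp_force": force on a finger pad.
Only numpy, scipy, OpenCV 4.12 (cv2) and the standard library are available. Lean on these libraries where they do the work, as an engineer would, in place of code of your own. Each camera call takes 0.05 s, during which the arm holds its last target. There are 200 camera calls.

TASK

Open the long wooden box so that the craft tools can be taken out: pull its spring pin up by the black cross-grip, turn it about a quarter turn either way and let it down into its rest notch so that it stays up by itself, then slide the lid fully open by its wooden grip, towards the pin. Leave the short box as it is, locked and shut.

Things in the scene. Friction and masses are not known exactly. Their poses are not given: they have to be found in the camera images.
- long_box: The LONG plywood box, fixed to the table: 260 mm long (its x), 120 wide, flat lid's top 52 mm above the table. Origin: middle of its underside. A steel bridge with the spring pin spans the lid 90 mm from the middle towards -x (the end nearer the robot): 34 mm along x, 132 mm across, 64 mm high, with a 34 x 34 mm collar up to 84 mm. A shaker jar (80 mm) and a pine cone stand loose beside it.
- long_pin_grip (a point): Centre of the black cross-grip (T-handle) on the LONG box's pin, 112 mm above the table when locked: a bar 46 mm long (this point's y), 14 thick (x), 18 tall. The point rises and turns with the pin about the upright z. Below the grip only a 10 mm shaft down to the collar. Locked, the grip lies across the box and this x points along the box from the pin to the lid's grip.
- long_pin_lift (a joint): How far the LONG box's pin is pulled up, m: 0 locked (tip in a hole of the lid, which cannot move), at most 0.030. A spring pulls it down: 5 N at 0, 8 N at 0.025. A cross-dowel on the shaft runs in the collar: the pin turns only when up 0.019 or more (0.022 to 0.028 is good). Resting in the notch it reads 0.014 and its tip is clear of the lid.
- long_pin_turn (a joint): Turn of the LONG box's pin, rad, positive anticlockwise from above; within 0.1 of 0 when locked; range -1.75 to 1.75. Rest notches are centred at +1.57 and -1.57 (both alike): let go between 1.05 and 1.75 either way, the pin drops into the notch and stays. Let go nearer 0 it snaps back down or hangs on the notch's lip.
- long_lid_grip (a point): Point 12 mm below the top of the grip on the LONG box's lid, 82 mm above the table: a dark wooden upright block 50 mm long (this point's x, along the box), 16 thick (y), 42 tall above the lid; 185 mm from the pin with the lid shut. The lid opens along this point's -x: towards the pin, on under its bridge and out over the box's end.
- long_lid (a joint): How far the LONG box's lid is open, m: 0 shut, 0.080 fully open against its stop. Slides with about 2 N and stays where it is left. It cannot move while the pin is down.
- short_pin_grip (a point): Centre of the same cross-grip, 112 mm above the table, on the pin of the SHORT box (190 mm long, else built alike, fixed), which must stay locked.
- short_lid_grip (a point): Point 12 mm below the top of the round wooden knob (30 mm across, 42 tall) on the SHORT box's lid, 82 mm above the table, 115 mm from that box's pin; this lid must stay shut.

How it is judged:
On the way, in this order (a step that is already met when the one before it is completed fails the run):
1. the long box's pin rests up in its rest notch, turned (value of joint long_pin_lift between 0.011 and 0.0165 m and (value of joint long_pin_turn above 0.9 rad or value of joint long_pin_turn below -0.9 rad)), for 0.3 s.
2. the long box's lid is slid open (value of joint long_lid above 0.062 m), for 0.2 s.
At the end, for the whole second after the job is handed in: The long box's pin rests in its rest notch (lift 11 to 16.5 mm, turned more than 0.9 rad either way), its lid is open by more than 62 of 80 mm and at rest, and the short box's pin and lid are within 8 mm of where they were (all of step 1 and value of joint long_lid above 0.062 m and velocity of joint long_lid between -0.01 and 0.01 m/s and distance of each of short_pin_grip, short_lid_grip from where it was at the start of the episode below 0.008 m); the robot touches nothing.
It fails at once if the short box's pin or lid is moved (distance of any of short_pin_grip, short_lid_grip from where it was at the start of the episode above 0.01 m).
It also fails if it takes over 45 s, if anything falls off the work surface, if the arm or the gripper's body presses on something with over 40 N, if the wrist force passes 120 N, or if a joint passes its speed limit or range.

## Working session

There is one attempt and no reset: what is moved stays moved. The work goes in short steps, Python scripts to look and compute and a tool call to move; the robot and the scene stay as the last step left them, time stands still between calls to the robot, and variables do not carry over. Pictures are saved under pics/ and viewed, at most 10 in all, crops included, and the job is handed in when it is done.

Besides the shell and the picture viewer there is one more tool, called after "Request:" by a JSON object that holds its "method" and its "body", one argument or row to a line. apply_moves: Moves the arm, as the interface text tells. Its arguments: {"type":"object","properties":{"deltas":{"type":"array","items":{"type":"number"}}},"required":["deltas"]}

```bash
mkdir -p pics
cat > h.py <<'E'
from station import *
import numpy as np, cv2
def pts(c):
    z=c["z_map"]; v,u=np.mgrid[:480,:640]
    P=np.stack([(u-c["cx"])/c["fx"]*z,(v-c["cy"])/c["fy"]*z,z],-1)
    R=cv2.Rodrigues(np.array(c["rvec"],float))[0]
    W=(P-np.array(c["tvec"]).ravel())@R; W[z<=0]=np.nan
    return W
E
python3 - <<'E'
from h import *
s=read_state();print(s)
for n in("scene","top"):
    c=capture(n);cv2.imwrite(f"pics/{n}0.png",c["frame"]);np.savez(f"{n}0.npz",**c)
    R=cv2.Rodrigues(np.array(c["rvec"],float))[0];print(n,-R.T@np.array(c["tvec"]).ravel(),R[2])
E
```

```text
{'time': 0.0, 'joint_pos': array([ 1.17142795e+00,  3.00437683e-01,  1.52160075e+00,  7.97149183e-06,
        1.32067128e+00, -6.66044275e-02]), 'joint_velocities': array([ 0.00032817,  0.00013624, -0.0010234 , -0.00064515, -0.00035091,
       -0.00159502]), 'effort': array([ 2.53852464e-03, -5.31813526e+01, -3.52729154e+01,  7.09502120e-02,
        2.46710074e-02, -9.68912400e-05]), 'eef_pos': array([0.17956924, 0.51960223, 0.22189632]), 'tcp_rot': array([-5.20255089e-01, -3.09794585e+00,  1.70432217e-03]), 'force': array([-0.02555405,  0.17524323, -0.15901382]), 'torque': array([ 0.01740148, -0.03908398,  0.00330762]), 'grasp_force': 0.0, 'grip_width': 0.09425226365455601}
scene [1.33006803 0.27307063 0.83835926] [-0.70844047 -0.26387734 -0.65458449]
top [ 0.40755023 -0.01972606  0.99566217] [ 0.14273436  0.00635528 -0.98974063]
```

View pics/scene0.png

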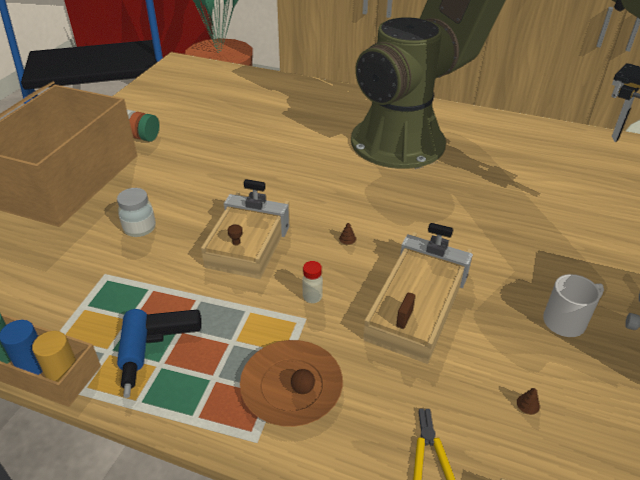

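View pics/top0.png

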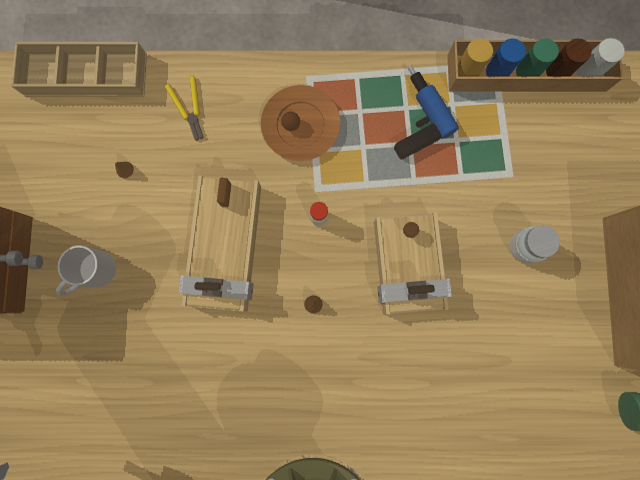

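The top view shows the long box on the left, with its pin grip at about (208,287) and its lid grip at (224,192). The short box is on the right, with its pin at (421,290) and knob at (411,230). Next I measure these points.

Run:
```python
from h import *
for n,rois in (("top",{"pin":(180,260,240,310),"lid":(205,165,245,215)}),("scene",{"pin":(420,215,465,245),"lid":(385,285,425,335)})):
    c=dict(np.load(n+"0.npz"));W=pts(c);g=c["frame"].max(2)
    for k,(a,b,d,e) in rois.items():
        w=W[b:e,a:d].reshape(-1,3);gg=g[b:e,a:d].ravel()
        zr=(0.112,0.13) if k=="pin" else (0.086,0.102)
        m=(w[:,2]>zr[0])&(w[:,2]<zr[1])&(gg<110)
        p=w[m]; r=cv2.minAreaRect((p[:,:2]*1000).astype(np.float32))
        print(n,k,m.sum(),np.median(p,0),p.min(0),p.max(0),r)
c=dict(np.load("top0.npz"));W=pts(c)
# bridge: z ~64 mm and jar/cone near
w=W[165:320,170:340].reshape(-1,3)
m=(w[:,2]>.058)&(w[:,2]<.07);p=w[m&(w[:,1]>.08)]
r=cv2.minAreaRect((p[:,:2]*1000).astype(np.float32));print("bridge",r)
# colour-only check: dark blob centroids cast on plane top
R=cv2.Rodrigues(np.array(c["rvec"],float))[0];t=np.array(c["tvec"]).ravel();C=-R.T@t
for k,(a,b,d,e),h in(("pin",(180,278,240,298),.121),("lid",(205,165,245,215),.094)):
    m=(c["frame"][b:e,a:d].max(2)<75).astype(np.uint8)
    x,l,s,ce=cv2.connectedComponentsWithStats(m);i=1+s[1:,4].argmax();u=ce[i]+[a,b]
    d=R.T@np.array([(u[0]-c["cx"])/c["fx"],(u[1]-c["cy"])/c["fy"],1]);print(k,s[i],u,C+d*(h-C[2])/d[2])
```

```text
top pin 191 [0.45018001 0.19048837 0.11999651] [0.44316887 0.16836897 0.11231224] [0.45763364 0.21463229 0.12423156] ((450.46514892578125, 191.6053466796875), (46.162315368652344, 13.63846492767334), 86.5724868774414)
top lid 211 [0.63378444 0.17393678 0.092944  ] [0.60951544 0.16586337 0.086555  ] [0.65874212 0.18368397 0.09852635] ((634.2476196289062, 174.829345703125), (15.026200294494629, 49.85538101196289), 85.46438598632812)
scene pin 182 [0.45400766 0.192553   0.11947063] [0.4417201  0.16950261 0.11207613] [0.46130794 0.21461652 0.12496138] ((451.54144287109375, 192.042724609375), (45.55293655395508, 17.766895294189453), 86.3073501586914)
scene lid 232 [0.63993589 0.17649562 0.09345415] [0.61020406 0.16615498 0.08631211] [0.66093471 0.18504791 0.09765033] ((635.49267578125, 176.04718017578125), (16.7836971282959, 50.916770935058594), 85.33724212646484)
bridge ((545.3431396484375, 183.58688354492188), (133.11582946777344, 224.50405883789062), 84.99827575683594)
pin [ 15   2  28  11 198] [208.35353535 285.79292929] [0.45050306 0.18766918 0.121     ]
lid [21 14  5 27 46] [228.17391304 192.39130435] [0.62944126 0.16257605 0.094     ]
```

Both views agree: the pin is at (0.451, 0.192) and the lid grip at (0.635, 0.1755). They are 185 mm apart as expected, and the box's yaw is about -0.089 rad. I move above the pin with the fingers closing along the box.

Request:
{"method": "apply_moves", "body": {
  "deltas": [0,0,-1.327,27.1,-32.8,-3,0.7,0,0,-1.327,27.1,-32.8,-3,0.7,0,0,-1.327,27.1,-32.8,-3,0.7,0,0,-1.327,27.1,-32.8,-3,0.7,0,0,-1.327,27.1,-32.8,-3,0.7,0,0,-1.327,27.1,-32.8,-3,0.7,0,0,-1.327,27.1,-32.8,-3,0.7,0,0,-1.327,27.1,-32.8,-3,0.7]
}}

```text
time: 0.9
eef_pos: [0.4347, 0.2104, 0.1941]
tcp_rot: [-2.186, -2.256, 0.0]
force: [0.6, 0.4, 0.6]
grip_width: 0.0659
grasp_force: 0.0
```

Request:
{"method": "apply_moves", "body": {
  "deltas": [0,0,0,0,0,0,0.7,0,0,0,0,0,0,0.7,0,0,0,0,0,0,0.7,0,0,0,0,0,0,0.7,0,0,0,0,0,0,0.7,0,0,0,0,0,0,0.7,0,0,0,0,0,0,0.7,0,0,0,0,0,0,0.7]
}}

```text
time: 1.7
eef_pos: [0.4337, 0.2124, 0.1943]
tcp_rot: [-2.178, -2.264, -0.0]
force: [0.3, 0.0, 0.8]
grip_width: 0.0657
grasp_force: 0.0
```

```bash
cat >> h.py <<'E'
def pose():
    s=read_state();R=cv2.Rodrigues(np.array(s["tcp_rot"],float))[0]
    print(s["time"],s["eef_pos"].round(4),"yaw",np.arctan2(R[1,1],R[0,1]).round(4),"z",R[:,2].round(3),"F",s["force"].round(1),"grip",round(s["grip_width"],4),round(s["grasp_force"],1),"q",s["joint_pos"].round(2))
E
python3 -c "from h import *;pose()"
```

```text
1.7 [0.4337 0.2124 0.1943] yaw 0.0384 z [ 0.  0. -1.] F [0.3 0.  0.8] grip 0.0657 0.0 q [0.38 0.18 1.74 0.   1.22 0.34]
```

Request:
{"method": "apply_moves", "body": {
  "deltas": [0,0,-0.127,1.7,-2.0,0,0.7,0,0,-0.127,1.7,-2.0,-1,0.7,0,0,-0.127,1.7,-2.0,-3,0.7,0,0,-0.127,1.7,-2.0,-5,0.7,0,0,-0.127,1.7,-2.0,-7,0.7,0,0,-0.127,1.7,-2.0,-8.2,0.7,0,0,-0.127,1.7,-2.0,-8.2,0.7,0,0,-0.127,1.7,-2.0,-8.2,0.7]
}}

```text
time: 2.5
eef_pos: [0.4509, 0.1924, 0.1127]
tcp_rot: [2.317, 2.121, 0.0]
force: [0.1, -0.1, 0.2]
grip_width: 0.066
grasp_force: 0.0
```

```bash
python3 -c "
from h import *
pose();c=capture('scene');cv2.imwrite('pics/s1.png',cv2.resize(c['frame'][150:350,340:560],None,fx=2.5,fy=2.5))"
```

```text
2.5 [0.4509 0.1924 0.1127] yaw -0.0884 z [ 0.  0. -1.] F [ 0.1 -0.1  0.2] grip 0.066 0.0 q [0.33 0.29 1.8  0.   1.04 0.42]
```

View pics/s1.png

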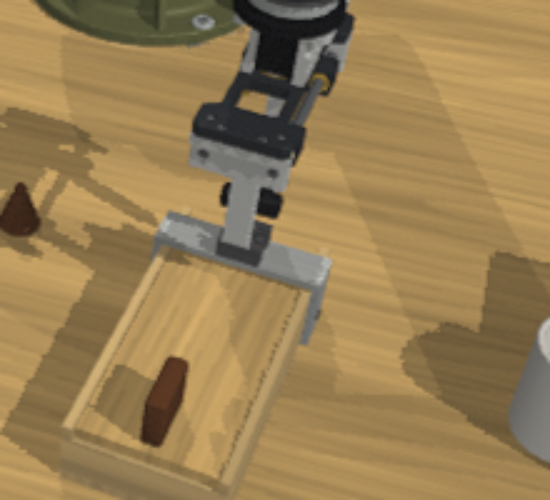

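The crop shows the near finger at (243,210) in front of the bar, centred on it. The bar's ends show at (228,192) and (270,203). I close the gripper.

Request:
{"method": "apply_moves", "body": {
  "deltas": [0,0,0,0,0,0,0,0,0,0,0,0,0,0,0,0,0,0,0,0,0,0,0,0,0,0,0,0,0,0,0,0,0,0,0,0,0,0,0,0,0,0,0,0,0,0,0,0,0,0,0,0,0,0,0,0]
}}

```text
time: 3.35
eef_pos: [0.4506, 0.1924, 0.1123]
tcp_rot: [-2.318, -2.12, 0.0]
force: [-2.5, 1.4, 0.9]
grip_width: 0.0143
grasp_force: 29.9
```

Gripped at 14.3 mm, which matches the 14 mm bar. Now I lift 25 mm.

Request:
{"method": "apply_moves", "body": {
  "deltas": [0,0,0,0,0,0.5,0,0,0,0,0,0,1,0,0,0,0,0,0,1.5,0,0,0,0,0,0,2,0,0,0,0,0,0,2.5,0,0,0,0,0,0,2.5,0,0,0,0,0,0,2.5,0,0,0,0,0,0,2.5,0]
}}

```text
time: 4.15
eef_pos: [0.4506, 0.1922, 0.137]
tcp_rot: [-2.318, -2.12, 0.001]
force: [-2.4, 4.0, -8.5]
grip_width: 0.014
grasp_force: 29.9
```

```bash
python3 -c "
from h import *
pose()"
```

```text
4.15 [0.4506 0.1922 0.137 ] yaw -0.089 z [-0.001 -0.    -1.   ] F [-2.4  4.  -8.5] grip 0.014 29.9 q [0.33 0.26 1.78 0.   1.1  0.42]
```

The spring pulls with 8 N, so the pin is up about 25 mm. Next I turn it anticlockwise.

Request:
{"method": "apply_moves", "body": {
  "deltas": [0,0,0.1,0,0,0,0,0,0,0.2,0,0,0,0,0,0,0.3,0,0,0,0,0,0,0.4,0,0,0,0,0,0,0.5,0,0,0,0,0,0,0.6,0,0,0,0,0,0,0.7,0,0,0,0,0,0,0.8,0,0,0,0]
}}

```text
time: 4.95
eef_pos: [0.4498, 0.192, 0.1366]
tcp_rot: [-1.302, -2.856, 0.003]
force: [-8.3, 1.9, -8.9]
grip_width: 0.0137
grasp_force: 29.9
```

Request:
{"method": "apply_moves", "body": {
  "deltas": [0,0,0.1,0,0,0,0,0,0,0.2,0,0,0,0,0,0,0.3,0,0,0,0,0,0,0.4,0,0,0,0,0,0,0.5,0,0,0,0,0,0,0.6,0,0,0,0,0,0,0.7,0,0,0,0,0,0,0.7,0,0,0,0]
}}

```text
time: 5.75
eef_pos: [0.4493, 0.1913, 0.1362]
tcp_rot: [-0.245, -3.128, 0.004]
force: [-9.1, -3.7, -8.3]
grip_width: 0.0142
grasp_force: 29.9
```

```bash
python3 -c "
from h import *
pose();c=capture('top');cv2.imwrite('pics/t2.png',cv2.resize(c['frame'][160:330,150:290],None,fx=3,fy=3))
c=capture('scene');W=pts(c)[200:250,415:470].reshape(-1,3);g=c['frame'][200:250,415:470].max(2).ravel()
m=(W[:,2]>.1)&(W[:,2]<.16)&(g<60);p=W[m];print(m.sum(),p.max(0),p.min(0))"
```

```text
5.75 [0.4493 0.1913 0.1362] yaw 1.4147 z [-0.005 -0.002 -1.   ] F [-9.1 -3.7 -8.3] grip 0.0142 29.9 q [ 0.33  0.26  1.79 -0.    1.1  -1.09]
155 [0.47457927 0.19788568 0.15962531] [0.42923435 0.18256868 0.12837093]
```

View pics/t2.png

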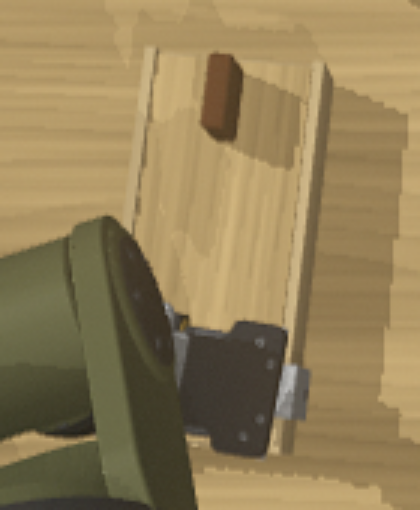

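The depth points show the bar now spans 46 mm along x (0.429 to 0.475), with its underside at z 0.128. So it is turned about 1.5 rad and up 25 mm. Now I lower it gently into the notch.

Request:
{"method": "apply_moves", "body": {
  "deltas": [0,0,0,0,0,-0.3,0,0,0,0,0,0,-0.6,0,0,0,0,0,0,-0.8,0,0,0,0,0,0,-1.0,0,0,0,0,0,0,-1.1,0,0,0,0,0,0,-1.1,0.3,0,0,0,0,0,-1.1,0.5,0,0,0,0,0,-1.1,0.5]
}}

```text
time: 6.65
eef_pos: [0.4514, 0.1922, 0.1268]
tcp_rot: [0.251, 3.13, 0.001]
force: [0.2, 0.1, -0.9]
grip_width: 0.034
grasp_force: 0.0
```

Request:
{"method": "apply_moves", "body": {
  "deltas": [0,0,0,0,0,0,0.5,0,0,0,0,0,0,0.5,0,0,0,0,0,2,0.5,0,0,0,0,0,4,0.5,0,0,0,0,0,6,0.5,0,0,0,0,0,8,0.5,0,0,0,0,0,8,0.5,0,0,0,0,0,8,0.5]
}}

```text
time: 7.45
eef_pos: [0.4508, 0.1922, 0.2059]
tcp_rot: [0.251, 3.131, -0.0]
force: [-0.6, -0.1, 0.1]
grip_width: 0.0473
grasp_force: 0.0
```

```bash
python3 -c "
from h import *
pose()
c=capture('scene');W=pts(c)[205:255,415:470].reshape(-1,3);g=c['frame'][205:255,415:470].max(2).ravel()
m=(W[:,2]>.105)&(W[:,2]<.15)&(g<70);p=W[m];print(m.sum(),p.max(0),p.min(0),cv2.minAreaRect((p[:,:2]*1000).astype(np.float32)))
cv2.imwrite('pics/s3.png',cv2.resize(c['frame'][150:350,340:560],None,fx=2.5,fy=2.5))"
```

```text
7.45 [0.4508 0.1922 0.2059] yaw 1.411 z [ 0. -0. -1.] F [-0.6 -0.1  0.1] grip 0.0473 0.0 q [ 0.33  0.18  1.71 -0.    1.25 -1.08]
153 [0.47462522 0.20089791 0.13807768] [0.4304762  0.18312658 0.11748123] ((452.3716125488281, 192.4679412841797), (13.707781791687012, 44.27208709716797), 80.39888763427734)
```

View pics/s3.png

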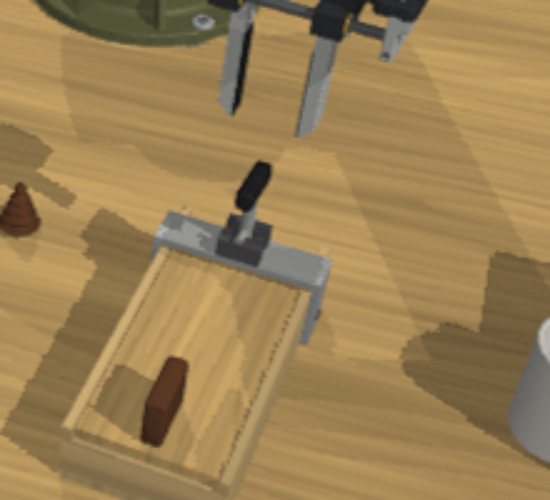

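The bar stands turned along the box at (255,185), with its underside at z 0.1175, i.e. up 14 mm, so it rests in the notch. I go to the lid grip.

Request:
{"method": "apply_moves", "body": {
  "deltas": [0,0,0.07,5,-0.5,0,0.6,0,0,0.07,10,-1,0,0.6,0,0,0.07,15,-1.4,0,0.6,0,0,0.07,18.4,-1.7,0,0.6,0,0,0.07,18.4,-1.7,-2,0.6,0,0,0.07,18.4,-1.7,-5,0.6,0,0,0.07,18.4,-1.7,-5,0.6,0,0,0.07,18.4,-1.7,-5,0.6]
}}

```text
time: 8.3
eef_pos: [0.6345, 0.1752, 0.1559]
tcp_rot: [-0.141, -3.137, 0.001]
force: [0.1, 0.3, 0.2]
grip_width: 0.0565
grasp_force: 0.0
```

Request:
{"method": "apply_moves", "body": {
  "deltas": [0,0,0,0,0,-2,0.6,0,0,0,0,0,-4,0.6,0,0,0,0,0,-6,0.6,0,0,0,0,0,-7.5,0.6,0,0,0,0,0,-7.5,0,0,0,0,0,0,-7.5,0,0,0,0,0,0,-7.5,0,0,0,0,0,0,-7.5,0]
}}

```text
time: 9.1
eef_pos: [0.6352, 0.1753, 0.0825]
tcp_rot: [0.141, 3.137, 0.001]
force: [0.7, -0.6, 0.3]
grip_width: 0.0276
grasp_force: 0.0
```

```bash
python3 -c "
from h import *
pose()"
```

```text
9.1 [0.6352 0.1753 0.0825] yaw 1.481 z [ 0.002  0.    -1.   ] F [ 0.7 -0.6  0.3] grip 0.0276 0.0 q [ 0.21  0.67  1.31 -0.    1.16 -1.27]
```

Request:
{"method": "apply_moves", "body": {
  "deltas": [0,0,0,0,0,0,0,0,0,0,0,0,0,0,0,0,0,0,0,0,0,0,0,0,0,0,0,0,0,0,0,-0.5,0.04,0,0,0,0,0,-1,0.09,0,0,0,0,0,-1.5,0.13,0,0,0,0,0,-2,0.18,0,0]
}}

```text
time: 9.9
eef_pos: [0.6149, 0.1764, 0.0819]
tcp_rot: [0.141, 3.137, -0.001]
force: [1.6, -6.4, 4.0]
grip_width: 0.0157
grasp_force: 30.0
```

The lid slides freely, so I carry on.

Request:
{"method": "apply_moves", "body": {
  "deltas": [0,0,0,-1,0.09,0,0,0,0,0,-2,0.18,0,0,0,0,0,-3,0.27,0,0,0,0,0,-4,0.36,0,0,0,0,0,-5,0.45,0,0,0,0,0,-5.5,0.49,0,0,0,0,0,-5.7,0.51,0,0,0,0,0,-5.7,0.51,0,0]
}}

```text
time: 10.7
eef_pos: [0.5576, 0.1815, 0.0818]
tcp_rot: [0.141, 3.138, -0.001]
force: [-1.7, -8.7, 5.9]
grip_width: 0.0158
grasp_force: 30.0
```

Request:
{"method": "apply_moves", "body": {
  "deltas": [0,0,0,0,0,0,0,0,0,0,0,0,0,0.3,0,0,0,0,0,0,0.5,0,0,0,0,0,0,0.5,0,0,0,0,0,2,0.5,0,0,0,0,0,5,0.5,0,0,0,0,0,9,0.5,0,0,0,0,0,13,0.5]
}}

```text
time: 11.5
eef_pos: [0.5574, 0.1822, 0.2125]
tcp_rot: [-0.141, -3.138, -0.0]
force: [-0.1, 0.0, -0.2]
grip_width: 0.0475
grasp_force: 0.0
```

Request:
{"method": "apply_moves", "body": {
  "deltas": [0,0,0,3,0,2,0.5,0,0,0,6,0,2,0.5,0,0,0,10,0,2,0.5,0,0,0,12,0,2,0.5,0,0,0,12,0,2,0.5,0,0,0,12,0,2,0.5,0,0,0,12,0,2,0.5,0,0,0,12,0,2,0.5]
}}

```text
time: 12.3
eef_pos: [0.6773, 0.1823, 0.232]
tcp_rot: [0.14, 3.138, 0.0]
force: [0.2, 0.0, -0.9]
grip_width: 0.0473
grasp_force: 0.0
```

```bash
python3 -c "
from h import *
pose()
c=capture('scene');cv2.imwrite('pics/s4.png',c['frame']);W=pts(c)
def f(a,b,d,e,lo,hi,t):
    w=W[b:e,a:d].reshape(-1,3);g=c['frame'][b:e,a:d].max(2).ravel();m=(w[:,2]>lo)&(w[:,2]<hi)&(g<t);p=w[m];print(m.sum(),p.max(0),p.min(0),cv2.minAreaRect((p[:,:2]*1000).astype(np.float32)))
f(415,205,470,250,.105,.15,70); f(385,240,450,335,.086,.102,110)"
```

```text
12.3 [0.6773 0.1823 0.232 ] yaw 1.4814 z [ 0.001  0.    -1.   ] F [ 0.2  0.  -0.9] grip 0.0473 0.0 q [ 0.21  0.65  0.99  0.    1.5  -1.27]Traceback (most recent call last):
  File "<string>", line 7, in <module>
    f(415,205,470,250,.105,.15,70); f(385,240,450,335,.086,.102,110)
    ~^^^^^^^^^^^^^^^^^^^^^^^^^^^^^
  File "<string>", line 6, in f
    w=W[b:e,a:d].reshape(-1,3);g=c['frame'][b:e,a:d].max(2).ravel();m=(w[:,2]>lo)&(w[:,2]<hi)&(g<t);p=w[m];print(m.sum(),p.max(0),p.min(0),cv2.minAreaRect((p[:,:2]*1000).astype(np.float32)))
                                                                                                                         ~~~~~^^^
    return umr_maximum(a, axis, None, out, keepdims, initial, where)
ValueError: zero-size array to reduction operation maximum which has no identity
```

View pics/s4.png

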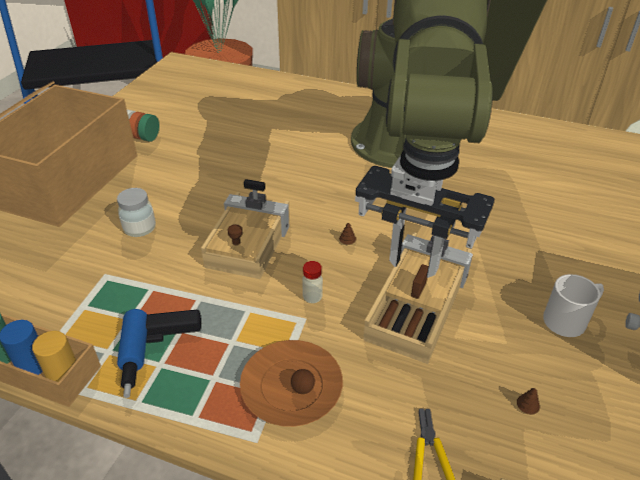

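The lid is open and the tools show at (410,320). The gripper hides the long box's pin, so I move it aside to check.

Request:
{"method": "apply_moves", "body": {
  "deltas": [0,0,0,0,4,1,0.5,0,0,0,-3,8,1,0.5,0,0,0,-6,12,1,0.5,0,0,0,-9,16,1,0.5,0,0,0,-12,20,1,0.5,0,0,0,-12,20,1,0.5,0,0,0,-12,20,1,0.5,0,0,0,-12,20,1,0.5]
}}

```text
time: 13.15
eef_pos: [0.5582, 0.3814, 0.2415]
tcp_rot: [0.142, 3.138, -0.0]
force: [-0.2, -0.4, -0.1]
grip_width: 0.0472
grasp_force: 0.0
```

```bash
python3 -c "
from h import *
pose()
c=capture('scene');cv2.imwrite('pics/s5.png',cv2.resize(c['frame'][150:350,340:560],None,fx=2.5,fy=2.5));W=pts(c)
def f(a,b,d,e,lo,hi,t):
    w=W[b:e,a:d].reshape(-1,3);g=c['frame'][b:e,a:d].max(2).ravel();m=(w[:,2]>lo)&(w[:,2]<hi)&(g<t);p=w[m];print(m.sum(),len(p) and (p.max(0),p.min(0),cv2.minAreaRect((p[:,:2]*1000).astype(np.float32))))
f(415,205,470,250,.105,.15,70); f(385,240,450,335,.086,.102,110)"
```

```text
13.15 [0.5582 0.3814 0.2415] yaw 1.4802 z [ 0. -0. -1.] F [-0.2 -0.4 -0.1] grip 0.0472 0.0 q [ 0.55  0.58  1.08 -0.    1.48 -0.94]
154 (array([0.4753781 , 0.20097498, 0.137379  ]), array([0.42737021, 0.18290668, 0.11931049]), ((451.42095947265625, 192.44444274902344), (14.125651359558105, 48.518035888671875), 79.92256927490234))
213 (array([0.58350954, 0.20686426, 0.09761355]), array([0.45247118, 0.17325133, 0.08625019]), ((517.2596435546875, 183.62965393066406), (28.738414764404297, 131.64791870117188), 81.50145721435547))
```

View pics/s5.png

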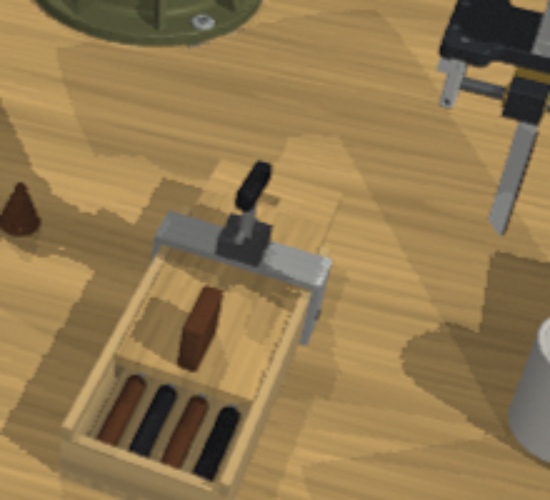

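The pin still rests turned at (255,185). The lid grip has moved to (200,330), with its front end at x≈0.583 where it was 0.660, so the lid is open about 77 mm. The gripper touches nothing, so I hand in.

```bash
python3 -c "
from station import *
print(job_done())"
```

```text
the job is handed in; nothing more can be done
None
```

The long box is open: its pin rests turned in the notch and its lid is slid open about 77 of 80 mm. I never went near the short box, and I handed the job in at about 13 s; no verdict came back.

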